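# Grease the lapping machine until its indicator pin pops out

### The job

Grease the spindle of the bench lapping machine with its hand pump: push the black palm knob all the way down and let it spring back up, stroke after stroke, until the red indicator pin on the metering block has popped fully out and its white root shows, then stop pumping (after several strokes too many the pin goes back in) and take the hand away with the knob up. Only push the knob, never pull it up; keep off the indicator pin, and do not shift, tip or lift the jar, the dial block or the tin standing on the machine.

Things in the scene. Friction and masses are not known exactly. Their poses are not given: they have to be found in the camera images.
- lapping_machine: Cream bench machine, fixed, 340 (x) x 440 (y) mm, flat deck 122 mm above the bench; origin under its centre, -x side faces the robot at yaw 0. On the deck: hand pump, axis at x -115, y 130 mm; splash pan with grey lap plate, radius 118, at x 45, y -40, 32 high; white pot on mast, far right corner, up to 165 above deck; grease cartridge, radius 20, 74 high, at x -115, y 184.
- knob_top (a point): Centre of the domed top of the pump's black mushroom knob, 49 mm across and 21 thick, above a bare coil spring on a 38 mm aluminium barrel. With the knob up it is 255 mm above the bench; it goes straight down when pressed. Nothing stands above it.
- plunger (a joint): How far the knob is pressed, m: 0 = up (rests within 1 mm of it), 0.018 = down on its stop; negative = pulled up. Resistance about 5 N at the start of a stroke, 14 to 16 N near the bottom; it springs back by itself in about 0.3 s. A stroke of 16 mm or more, fully let back up, delivers a full charge; shorter ones deliver less, under 5 mm perhaps nothing.
- indicator_pin (a joint): How far the pin stands out, m: 0 = in (starts within 1.5 mm of it), 0.020 = fully out. Only the grease moves it: it stays in for the first strokes, then a spring pops it out to its end within one stroke; 4 to 7 full strokes in all, different each time. It stays put between strokes. Once out it stays out for at least three more full strokes, then goes back in for good.
- pin_tip (a point): Centre of the free end of the indicator pin: horizontal, 11 mm diameter, 140 mm above the bench, in a brass gland on the right end of the dark steel metering block (28 x 60 x 32 mm high, at machine x -125, y -20). It comes out along the machine's -y; pin in, the tip is at x -125, y -59. Outer 14 mm red; behind them a white root shows only when it is fully out.
- pigment_jar: Dusty-pink jar with paper band and cork, 42 mm diameter, 74 mm tall, standing on the deck 80 to 115 mm beyond the pump. Origin at the centre of its underside, z up. To be left alone.
- dial_block: Dark turned-wood holding block with a white enamel dial on top, 62 mm diameter, 37 mm tall, standing on the deck beyond the jar. Origin at the centre of its underside, z up. To be left alone.
- paste_tin: Small round aluminium tin with a yellow lid, 40 mm diameter, 22 mm tall, on the deck at its front right, past the end of the indicator pin. Origin at the centre of its underside, z up. To be left alone.

How it is judged (in metres and radians):
On the way, in this order (a step that is already met when the one before it is completed fails the run):
1. the knob is pushed right down (value of joint plunger above 0.0145 m).
2. the knob is let back up (value of joint plunger below 0.004 m).
3. the knob is pushed right down again (value of joint plunger above 0.0145 m).
4. the indicator pin has come fully out (value of joint indicator_pin above 0.018 m), for 0.2 s.
At the end, for the whole second after the job is handed in: The indicator pin stands at least 18 of its 20 mm out, the knob is back up (within 3 mm), and jar, dial block and tin stand upright within 15 mm of where they were (value of joint indicator_pin above 0.018 m and value of joint plunger below 0.003 m and distance of each of pigment_jar, dial_block, paste_tin from where it was at the start of the episode below 0.015 m and angle between each of pigment_jar, dial_block, paste_tin's own z axis and vertical below 0.2 rad); the robot touches nothing.
It fails at once if the knob is pulled up more than 3.5 mm (value of joint plunger below -0.0035 m).
It fails at once if the robot touches the indicator pin (contact force between the arm and indicator_pin above 1 N).
It fails at once if the fingers touch the indicator pin (contact force between the fingers and indicator_pin above 1 N).
It fails at once if a bystander is shifted or lifted (distance of any of pigment_jar, dial_block, paste_tin from where it was at the start of the episode above 0.015 m).
It fails at once if a bystander is tipped (angle between any of pigment_jar, dial_block, paste_tin's own z axis and vertical above 0.4 rad).
It also fails if it takes over 51 s, if anything falls off the work surface, if the arm or the gripper's body presses on something with over 40 N, if the wrist force passes 120 N, or if a joint passes its speed limit or range.

### The arm

A 6-joint arm with a two-finger parallel gripper is mounted at the origin on the work surface. World frame = base frame: x ahead of the robot, y to its left, z up, the work surface at z = 0. Lengths are in mm, angles in degrees, forces in N, time in s.
With the tool pointing down it reaches from about 375 to 925 mm from the base axis. Payload 5.7 kg.
Tool frame: the origin (TCP) lies at the centre of the arm's flange, where the gripper is bolted on; the fingertips stand 182 mm ahead of it and the grasp point (between the pads) lies 163 mm ahead of it; x points along the fingers, y is the direction in which the jaws open and shut, and the axes are right-handed (so a half turn about x gives the same grasp; the last joint's range is limited). The gripper opens to 88 mm and grips with 3 to 60 N. Pads are 20 mm wide; open, the fingers measure 115 mm over their backs; the gripper's body (75 mm by 178 mm) begins 61 mm behind the grasp point.
Start: joints at [-74.662, 20.558, 86.54, -0, 72.909, -6.595], TCP at [224.099, -556.565, 404.623] pointing down, gripper open.
Joint ranges: [-170.27, 170.27], [-57.76, 135], [12.27, 136.19], [-55.21, 235.2], [11.17, 155.16], [-170.74, 170.74]. Speed limits (degrees/s): [136.94, 136.94, 180, 180, 180, 180].

### API

Orientations are given as [roll, pitch, yaw] about the fixed x, y, z axes, in that order (R = Rz(yaw) Ry(pitch) Rx(roll)).
In Python, from workcell import env, imaging, order gives the robot as it stands. The module is installed in compiled form; this text tells all that it offers.
- The arm moves only by the shell command python3 -m jog 'ROWS'. ROWS is a JSON object of lists of equal length, an entry for each row: "rot": the turn, a rotation vector about the tool's x, y, z in degrees, a list of three; "slide": the shift along the tool's x, y, z in mm, a list of three; "gripper": the gripper's target within -1 to 1 (fully open at 1, half-way at 0, shut at -1). In form: {"rot": [[ax, ay, az], ...], "slide": [[x, y, z], ...], "gripper": [gripper, ...]}. A call has 1 to 12 rows; each row shifts and turns the commanded pose from where the row before left it, along the tool's axes as they then stand; what a row does not reach is not made up. A row lasts 1/12 s, in which the tool goes at most 41.7 mm and 7.16 degrees, less where a joint would pass 70% of its speed; a pose out of reach is approached as far as the arm can. A call with a gripper value outside its range is refused whole. The fingers move at their own pace and stop on an object; the grip force is fixed at half the most. Time passes only in rows, so rows that do not move let the fingers close. It gives the time, the measured TCP pose, the force and the opening at its end, in the units of the state.
- env.observe(): the state, without advancing time (a new reading comes with each control period).
- imaging.read_camera(name): name is "side" or "top"; returns a dict with "img" (420x560x3 uint8, blue, green, red), "vertical_fov" (degrees; the focal length in pixels is half the picture's height over the tangent of half this angle, whatever the lens; pixels are square), "cx", "cy" (the principal point, pixels), "distortion" ([k1, k2, p1, p2, k3] as OpenCV has them; the pictures are not rectified), "extrinsics" (4x4, takes a point from world to camera coordinates). Camera axes: x right, y up, looking along -z (the intrinsics and any distortion apply to the point x, -y, -z); pixel columns grow to the right and rows downward; lengths in mm; the calibration is good to about 2 mm. A picture is of the moment at which its call begins. There is no depth.
- order.hand_in(): hands the job in, once; it reports no verdict.
The state is a dict: "time": time; "q": joint angles; "qvel": joint speeds; "tau": joint torques, N m; "tool_pos": TCP position; "tcp_rot": TCP orientation; "wrist_force": force on the tool from outside, world axes, zero at the start; "ft_torque": the same for the moment, N m; "finger_gap": finger opening in mm.
Only numpy, scipy, OpenCV 4.12 (cv2) and the standard library are available. Lean on these libraries where they do the work, as an engineer would, in place of code of your own. Each camera call takes 0.05 s, during which the arm holds its last target.

## Working session

There is one attempt and no reset: what is moved stays moved. The work goes in short steps, Python scripts to look and compute and a shell command to move; the robot and the scene stay as the last step left them, time stands still between calls to the robot, and variables do not carry over. Pictures are saved under pics/ and viewed, and the job is handed in when it is done.

```bash
mkdir -p pics; python3 - <<'E'
from workcell import env, imaging
import cv2
s=env.observe(); print(s)
for n in("side","top"):
    c=imaging.read_camera(n); cv2.imwrite(f"pics/{n}0.png",c["img"]); print(n,{k:v for k,v in c.items() if k!="img"})
E
```

```text
{'time': 0.0, 'q': array([-7.46614351e+01,  2.05979318e+01,  8.65965756e+01, -7.41752961e-05,
        7.29089687e+01, -6.59630304e+00]), 'qvel': array([ 0.01797653, -0.04103313,  0.01253635,  0.09687447,  0.03328467,
       -0.02518189]), 'tau': array([-1.36452898e-03, -5.15384424e+01, -2.70726764e+01,  6.73049991e-02,
        3.51651851e-02, -1.51246641e-04]), 'tool_pos': array([ 224.0167953 , -556.23861435,  403.82535339]), 'tcp_rot': array([-96.55706704,  89.89652384, 105.37782273]), 'wrist_force': array([-0.00922322, -0.26791006, -0.13817832]), 'ft_torque': array([-0.00990931,  0.00923927, -0.00354866]), 'finger_gap': 87.3638685218571}
side {'vertical_fov': 56.771666205737795, 'cx': 279.4912310752193, 'cy': 213.08376723766932, 'distortion': array([0.01886825, 0.        , 0.        , 0.        , 0.        ]), 'extrinsics': array([[ 7.55201317e-01, -6.55491356e-01, -1.43295074e-03,
        -4.61024247e+02],
       [ 4.10507600e-01,  4.71245344e-01,  7.80648023e-01,
        -3.85461285e+02],
       [-5.11032760e-01, -5.90134652e-01,  6.24969288e-01,
        -5.34851219e+02],
       [ 0.00000000e+00,  0.00000000e+00,  0.00000000e+00,
         1.00000000e+00]])}
top {'vertical_fov': 47.87407210455656, 'cx': 282.5587993140394, 'cy': 204.51189958957974, 'distortion': array([-0.07592744,  0.        ,  0.        ,  0.        ,  0.        ]), 'extrinsics': array([[-2.07073043e-02, -9.99515124e-01, -2.32534814e-02,
         2.88741664e+01],
       [ 9.93398893e-01, -2.31941963e-02,  1.12341749e-01,
        -6.27352004e+02],
       [-1.12826623e-01, -2.07736879e-02,  9.93397507e-01,
        -9.21393343e+02],
       [ 0.00000000e+00,  0.00000000e+00,  0.00000000e+00,
         1.00000000e+00]])}
```

View pics/side0.png

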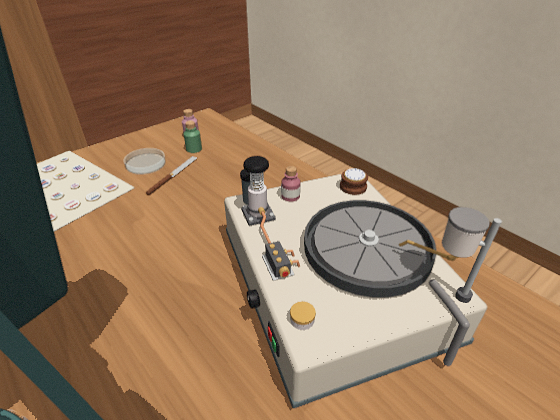

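View pics/top0.png

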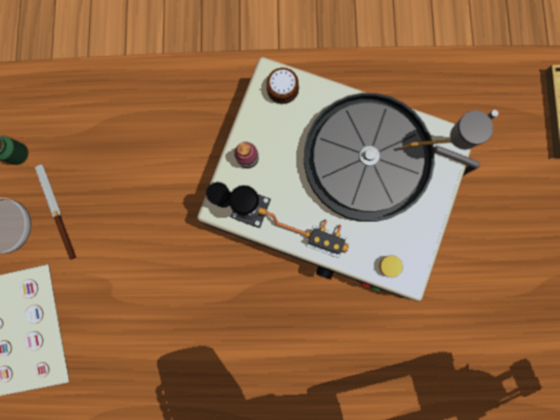

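The side view shows the knob at about (256,163), the pin gland at (285,273) and the tin at (303,314). In the top view the knob is at (243,199), the jar at (246,153) and the block's right end at (345,247).

```bash
cat > h.py <<'E'
import numpy as np, cv2
from workcell import env, imaging
def K(c):
    f=210/np.tan(np.radians(c["vertical_fov"]/2)); return np.array([[f,0,c["cx"]],[0,f,c["cy"]],[0,0,1.]])
def ray(c,p):
    u=cv2.undistortPoints(np.array([[p]],float),K(c),c["distortion"])[0,0]
    E=c["extrinsics"]; R=E[:3,:3]; return -R.T@E[:3,3], R.T@np.array([u[0],-u[1],-1])
def atz(c,p,z):
    o,d=ray(c,p); return o+d*(z-o[2])/d[2]
def tri(a,p,b,q):
    o1,d1=ray(a,p);o2,d2=ray(b,q);d1/=np.linalg.norm(d1);d2/=np.linalg.norm(d2)
    t=np.linalg.lstsq(np.c_[d1,-d2],o2-o1,rcond=None)[0]
    x,y=o1+t[0]*d1,o2+t[1]*d2; return (x+y)/2,np.linalg.norm(x-y)
def proj(c,P):
    X=(c["extrinsics"]@np.append(P,1))[:3]; X=np.array([X[0],-X[1],-X[2]])
    return cv2.projectPoints(X[None],np.zeros(3),np.zeros(3),K(c),c["distortion"])[0][0,0]
def crop(n,x0,y0,x1,y1,s,name):
    c=imaging.read_camera(n); cv2.imwrite(f"pics/{name}.png",cv2.resize(c["img"][y0:y1,x0:x1],None,fx=s,fy=s,interpolation=cv2.INTER_CUBIC)); return c
E
python3 - <<'E'
from h import *
s=crop("side",220,140,340,340,3,"s1"); t=crop("top",200,130,360,280,4,"t1")
print("tri knob",tri(s,(256,163),t,(243,199)))
print("top z250",atz(t,(243,199),248))
print("plate centre",tri(s,(369,237),t,(370,155)), "expect z~154+")
for p in [(263,58),(471,137),(420,299),(201,218)]: print("corner",atz(t,p,122))
E
```

```text
tri knob (array([614.28454851,  72.49555035, 248.4339883 ]), np.float64(1.0057332459960162))
top z250 [613.92756491  72.82995524 248.        ]
plate centre (array([ 699.43867988, -145.53078256,  157.99886578]), np.float64(0.9064929543521458)) expect z~154+
corner [902.41714623  44.98774372 122.        ]
corner [ 737.37462775 -343.39783225  122.        ]
corner [ 440.75327207 -231.12407576  122.        ]
corner [596.50437729 164.26487793 122.        ]
```

View pics/s1.png

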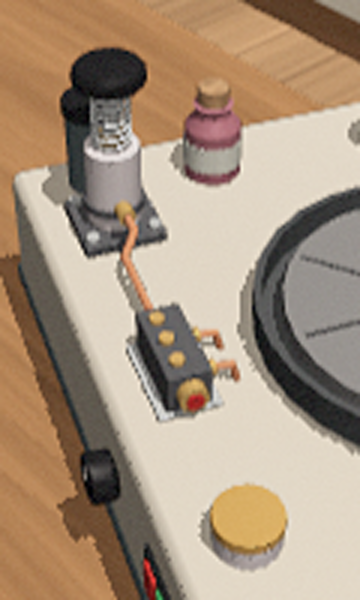

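View pics/t1.png

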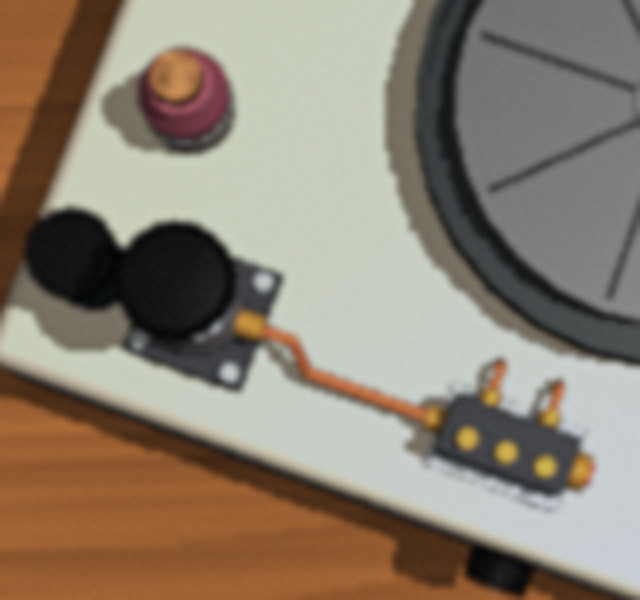

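```bash
cat >> h.py <<'E'
from scipy.spatial.transform import Rotation as Ro
def delta(P):
    s=env.observe(); R=Ro.from_euler("xyz",s["tcp_rot"],degrees=True).as_matrix()
    print("t",s["time"],"tcp",s["tool_pos"].round(1),"F",s["wrist_force"].round(1),"gap",round(s["finger_gap"],1)); print("R",R.round(4).tolist()); print("tool delta",(R.T@(np.array(P)-s["tool_pos"])).round(1))
E
python3 - <<'E'
from h import *
t=imaging.read_camera("top"); s=imaging.read_camera("side")
print("knob z243",atz(t,(244.25,199.5),243))
c,s_=np.cos(np.radians(-21.5)),np.sin(np.radians(-21.5)); R=np.array([[c,-s_],[s_,c]])
pl=np.array([699.4,-145.5]); C=pl-R@[45,-40]; print("C",C)
for n,p,z in [("pump",(-115,130),255),("pin",(-125,-59),140),("pinout",(-125,-79),140)]:
    w=np.append(C+R@p,z); print(n,w.round(1),proj(t,w).round(1),proj(s,w).round(1))
delta([613,71,475])
E
```

```text
knob z243 [613.71721744  71.37406759 243.        ]
C [672.19125851 -91.79074208]
pump [612.8  71.3 255. ] [243.5 199.1] [255.4 160.5]
pin [ 534.3 -100.9  140. ] [347.4 248.6] [284.4 274.5]
pinout [ 526.9 -119.5  140. ] [358.  252.5] [288.5 283. ]
t 0.3 tcp [ 224.1 -556.5  404.4] F [ 0.5 -0.7 -0.5] gap 87.8
R [[-0.0001, 0.3735, -0.9276], [0.0007, -0.9276, -0.3735], [-1.0, -0.0007, -0.0001]]
tool delta [ -70.3 -436.8 -595.1]
```

```bash
python3 -m jog '{"rot":[[0,0,0],[0,0,0],[0,0,0],[0,0,0],[0,0,0],[0,0,0],[0,0,0],[0,0,0],[0,0,0],[0,0,0],[0,0,0]],"slide":[[-36,0,0],[-36,0,0],[0,-24,-32],[0,-24,-32],[0,-24,-32],[0,-24,-32],[0,-24,-32],[0,-24,-32],[0,-24,-32],[0,-24,-32],[0,-24,-32]],"gripper":[-1,-1,-1,-1,-1,-1,-1,-1,-1,-1,-1]}'; python3 -c "
from h import *
delta([613.3,71.3,475])"
```

```text
time: 1.22
tool_pos: [411.0, -246.8, 476.8]
tcp_rot: [135.5, 90.0, -22.6]
wrist_force: [0.3, 0.0, 0.4]
finger_gap: 18.0
t 1.2167 tcp [ 411.  -246.8  476.8] F [0.3 0.  0.4] gap 18.0
R [[0.0004, 0.3732, -0.9278], [-0.0002, -0.9278, -0.3732], [-1.0, 0.0003, -0.0003]]
tool delta [   1.9 -219.6 -306.3]
```

```bash
python3 -m jog '{"rot":[[0,0,0],[0,0,0],[0,0,0],[0,0,0],[0,0,0],[0,0,0],[0,0,0],[0,0,0],[0,0,0],[0,0,0],[0,0,0],[0,0,0]],"slide":[[0,-22,-31],[0,-22,-31],[0,-22,-31],[0,-22,-31],[0,-22,-31],[0,-22,-31],[0,-22,-31],[0,-22,-30],[0,-22,-30],[0,-22,-30],[0,0,0],[0,0,0]],"gripper":[-1,-1,-1,-1,-1,-1,-1,-1,-1,-1,-1,-1]}'; python3 -c "
from h import *
delta([613.3,71.3,440])
crop('side',220,90,400,300,3,'s2'); crop('top',180,130,380,280,4,'t2')"
```

```text
time: 2.22
tool_pos: [613.7, 71.7, 476.1]
tcp_rot: [-17.3, 90.0, -175.2]
wrist_force: [0.1, -1.1, -0.1]
finger_gap: 0.2
t 2.2167 tcp [613.7  71.7 476.1] F [ 0.1 -1.1 -0.1] gap 0.2
R [[-0.0007, 0.3764, -0.9265], [-0.0001, -0.9265, -0.3764], [-1.0, -0.0002, 0.0007]]
tool delta [36.1  0.2  0.5]
```

View pics/s2.png

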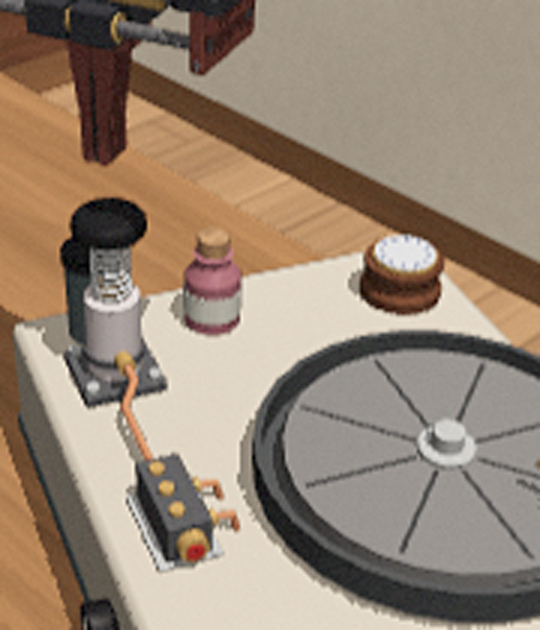

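View pics/t2.png

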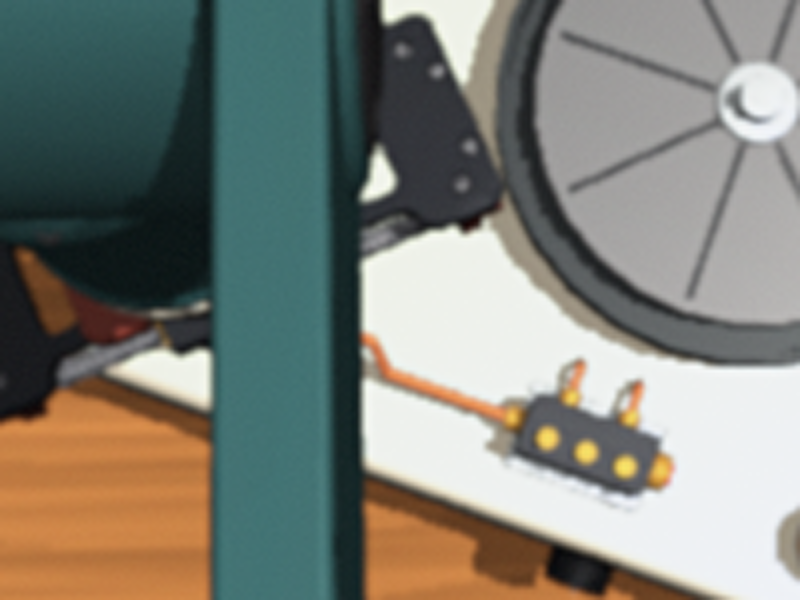

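The closed fingertips, at (255,143) in the side view, hang above the knob at (256,160), and the pin is visible and in. The next move goes down to 440 mm TCP height and into a first careful press.

```bash
python3 -m jog '{"rot":[[0,0,0],[0,0,0],[0,0,0],[0,0,0],[0,0,0],[0,0,0],[0,0,0]],"slide":[[18,0,0],[16,0,0],[0,0,0],[5,0,0],[5,0,0],[5,0,0],[0,0,0]],"gripper":[-1,-1,-1,-1,-1,-1,-1]}'; python3 -m jog '{"rot":[[0,0,0],[0,0,0],[0,0,0]],"slide":[[4,0,0],[3,0,0],[0,0,0]],"gripper":[-1,-1,-1]}'
```

```text
time: 2.9
tool_pos: [612.8, 69.0, 429.1]
tcp_rot: [96.1, 89.9, -62.0]
wrist_force: [-3.1, -1.6, 7.1]
finger_gap: 0.4
time: 3.15
tool_pos: [612.7, 69.0, 423.1]
tcp_rot: [112.4, 89.9, -45.8]
wrist_force: [-4.5, -1.5, 10.8]
finger_gap: 0.5
```

```bash
python3 -m jog '{"rot":[[0,0,0],[0,0,0]],"slide":[[4,0,0],[0,0,0]],"gripper":[-1,-1]}';python3 -m jog '{"rot":[[0,0,0],[0,0,0]],"slide":[[2,0,0],[0,0,0]],"gripper":[-1,-1]}'; python3 -c "
from h import *
delta([613.3,71.3,440]); crop('side',220,90,400,300,3,'s3')"
```

```text
time: 3.32
tool_pos: [612.6, 69.1, 419.8]
tcp_rot: [118.2, 89.9, -39.9]
wrist_force: [-5.9, -2.6, 12.8]
finger_gap: 0.5
time: 3.48
tool_pos: [612.6, 69.1, 419.7]
tcp_rot: [131.4, 89.8, -26.7]
wrist_force: [-10.5, -2.4, 24.2]
finger_gap: 0.6
t 3.4833 tcp [612.6  69.1 419.7] F [-10.5  -2.4  24.2] gap 0.6
R [[0.0027, 0.3729, -0.9279], [-0.0014, -0.9279, -0.3729], [-1.0, 0.0023, -0.002]]
tool delta [-20.3  -1.8  -1.5]
```

View pics/s3.png

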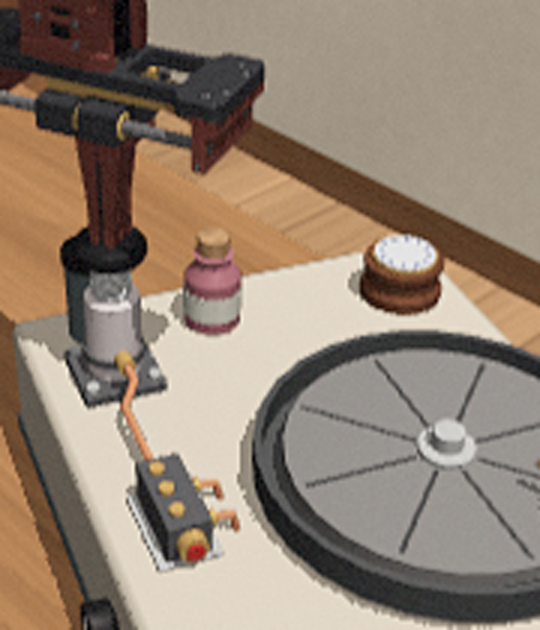

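The knob is on its stop: 419.7 mm, 24 N, and the side view shows the spring compressed. I'll release it.

```bash
python3 -m jog '{"rot":[[0,0,0],[0,0,0],[0,0,0],[0,0,0],[0,0,0],[0,0,0]],"slide":[[-10,0,0],[-10,0,0],[-10,0,0],[0,0,0],[0,0,0],[0,0,0]],"gripper":[-1,-1,-1,-1,-1,-1]}'; python3 -c "
from h import *
delta([613.3,71.3,440]); crop('side',220,90,400,300,3,'s4')"
```

```text
time: 4.03
tool_pos: [613.1, 70.1, 444.3]
tcp_rot: [-37.2, 90.0, 164.7]
wrist_force: [0.4, 0.9, -0.5]
finger_gap: 0.4
t 4.0333 tcp [613.1  70.1 444.3] F [ 0.4  0.9 -0.5] gap 0.4
R [[-0.0006, 0.3735, -0.9276], [0.0002, -0.9276, -0.3735], [-1.0, -0.0003, 0.0005]]
tool delta [ 4.3 -1.1 -0.6]
```

View pics/s4.png

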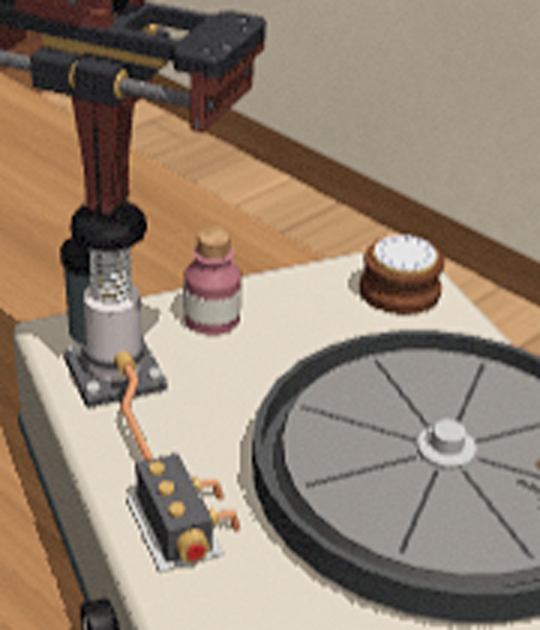

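The knob is back up with no force, and the pin is still in. Stroke 2 follows.

```bash
python3 -m jog '{"rot":[[0,0,0],[0,0,0],[0,0,0],[0,0,0],[0,0,0],[0,0,0]],"slide":[[7,-1,0],[7,0,0],[7,0,0],[6,0,0],[3,0,0],[0,0,0]],"gripper":[-1,-1,-1,-1,-1,-1]}'; python3 -m jog '{"rot":[[0,0,0],[0,0,0],[0,0,0],[0,0,0],[0,0,0],[0,0,0]],"slide":[[-10,0,0],[-10,0,0],[-10,0,0],[0,0,0],[0,0,0],[0,0,0]],"gripper":[-1,-1,-1,-1,-1,-1]}'; python3 -c "
from h import *
delta([613.3,71.3,440]); crop('side',220,90,400,300,3,'s5')"
```

```text
time: 4.58
tool_pos: [612.8, 71.2, 419.6]
tcp_rot: [156.5, 89.8, -1.5]
wrist_force: [-10.4, -0.6, 35.2]
finger_gap: 0.5
time: 5.08
tool_pos: [612.6, 71.1, 443.7]
tcp_rot: [-25.2, 89.9, 176.8]
wrist_force: [-0.1, -0.0, -0.0]
finger_gap: 0.4
t 5.0833 tcp [612.6  71.1 443.7] F [-0.1 -0.  -0. ] gap 0.4
R [[-0.0015, 0.3735, -0.9276], [0.0001, -0.9276, -0.3735], [-1.0, -0.0006, 0.0014]]
tool delta [ 3.7  0.  -0.7]
```

View pics/s5.png

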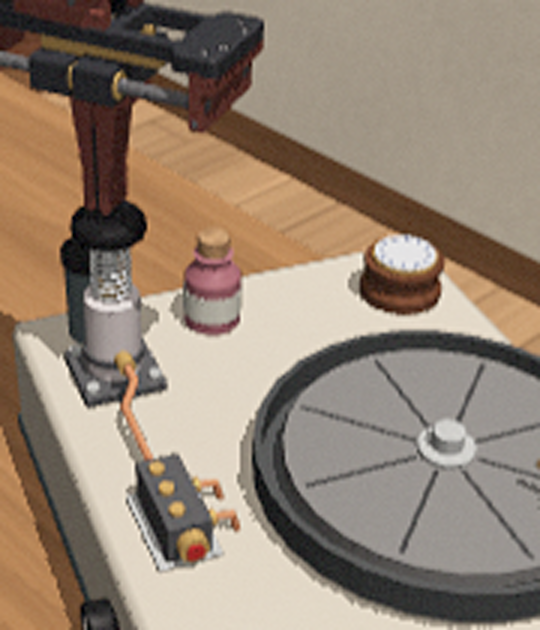

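Stroke 2 reached the stop and the pin is still in, with its red disc at (284,274). Stroke 3 goes slightly less deep.

```bash
python3 -m jog '{"rot":[[0,0,0],[0,0,0],[0,0,0],[0,0,0],[0,0,0],[0,0,0]],"slide":[[7,0,0],[7,0,0],[7,0,0],[6,0,0],[2,0,0],[0,0,0]],"gripper":[-1,-1,-1,-1,-1,-1]}'; python3 -m jog '{"rot":[[0,0,0],[0,0,0],[0,0,0],[0,0,0],[0,0,0],[0,0,0]],"slide":[[-10,0,0],[-10,0,0],[-9,0,0],[0,0,0],[0,0,0],[0,0,0]],"gripper":[-1,-1,-1,-1,-1,-1]}'; python3 -c "
from h import *
delta([613.3,71.3,440]); crop('side',220,90,400,300,3,'s6')"
```

```text
time: 5.63
tool_pos: [612.8, 71.1, 419.7]
tcp_rot: [157.9, 89.8, -0.2]
wrist_force: [-8.4, -1.4, 28.7]
finger_gap: 0.3
time: 6.13
tool_pos: [612.6, 71.0, 443.8]
tcp_rot: [-25.7, 89.9, 176.3]
wrist_force: [0.4, -0.1, -0.1]
finger_gap: 0.3
t 6.1333 tcp [612.6  71.  443.8] F [ 0.4 -0.1 -0.1] gap 0.3
R [[-0.0014, 0.3735, -0.9276], [0.0001, -0.9276, -0.3735], [-1.0, -0.0006, 0.0013]]
tool delta [ 3.8  0.  -0.7]
```

View pics/s6.png

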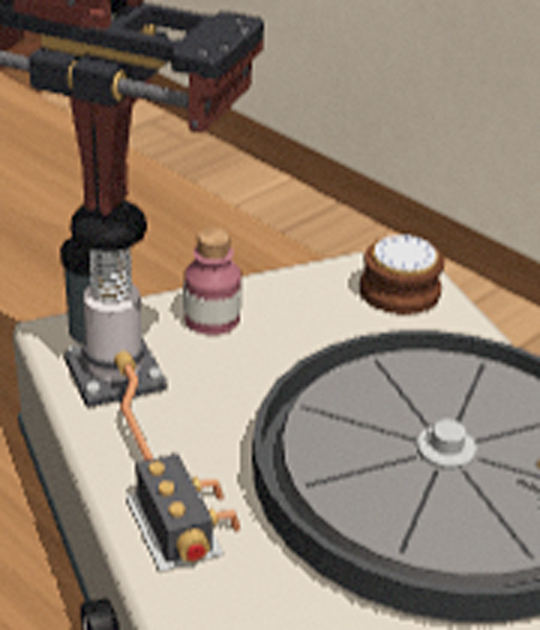

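Three strokes are done and the pin is still in, with the red disc at about (285,274). Stroke 4:

```bash
python3 -m jog '{"rot":[[0,0,0],[0,0,0],[0,0,0],[0,0,0],[0,0,0],[0,0,0]],"slide":[[7,0,0],[7,0,0],[7,0,0],[6,0,0],[2,0,0],[0,0,0]],"gripper":[-1,-1,-1,-1,-1,-1]}'; python3 -m jog '{"rot":[[0,0,0],[0,0,0],[0,0,0],[0,0,0],[0,0,0],[0,0,0]],"slide":[[-10,0,0],[-10,0,0],[-9,0,0],[0,0,0],[0,0,0],[0,0,0]],"gripper":[-1,-1,-1,-1,-1,-1]}'; python3 -c "
from h import *
delta([613.3,71.3,440]); crop('side',220,150,320,310,4,'s7')"
```

```text
time: 6.68
tool_pos: [612.8, 71.1, 419.7]
tcp_rot: [157.9, 89.8, -0.2]
wrist_force: [-8.9, -0.6, 28.0]
finger_gap: 0.5
time: 7.18
tool_pos: [612.7, 71.0, 443.8]
tcp_rot: [-26.5, 89.9, 175.5]
wrist_force: [-1.4, -0.3, -0.5]
finger_gap: 0.5
t 7.1833 tcp [612.7  71.  443.8] F [-1.4 -0.3 -0.5] gap 0.5
R [[-0.0013, 0.3735, -0.9276], [0.0001, -0.9276, -0.3735], [-1.0, -0.0006, 0.0011]]
tool delta [ 3.8 -0.  -0.7]
```

View pics/s7.png

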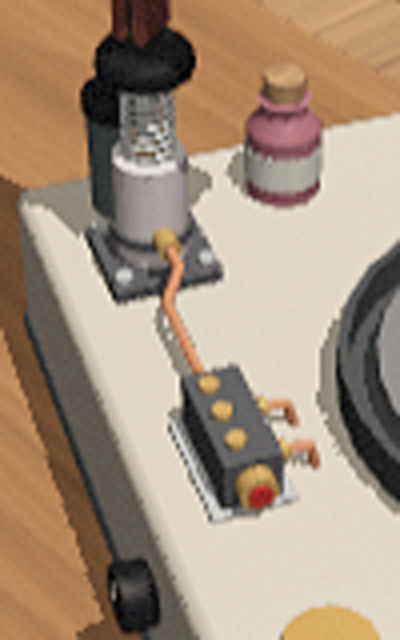

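Four strokes, and the pin is still in, maybe slightly proud at crop (261,495). Stroke 5:

```bash
python3 -m jog '{"rot":[[0,0,0],[0,0,0],[0,0,0],[0,0,0],[0,0,0],[0,0,0]],"slide":[[7,0,0],[7,0,0],[7,0,0],[6,0,0],[2,0,0],[0,0,0]],"gripper":[-1,-1,-1,-1,-1,-1]}'; python3 -m jog '{"rot":[[0,0,0],[0,0,0],[0,0,0],[0,0,0],[0,0,0],[0,0,0]],"slide":[[-10,0,0],[-10,0,0],[-9,0,0],[0,0,0],[0,0,0],[0,0,0]],"gripper":[-1,-1,-1,-1,-1,-1]}'; python3 -c "
from h import *
delta([613.3,71.3,440]); crop('side',220,150,320,310,4,'s8')"
```

```text
time: 7.73
tool_pos: [612.8, 71.1, 419.7]
tcp_rot: [157.2, 89.8, -0.9]
wrist_force: [-7.7, -0.5, 27.9]
finger_gap: 0.4
time: 8.23
tool_pos: [612.7, 71.0, 443.8]
tcp_rot: [-27.1, 89.9, 174.8]
wrist_force: [0.3, -0.4, -0.6]
finger_gap: 0.8
t 8.2333 tcp [612.7  71.  443.8] F [ 0.3 -0.4 -0.6] gap 0.8
R [[-0.0014, 0.3735, -0.9276], [0.0001, -0.9276, -0.3735], [-1.0, -0.0006, 0.0012]]
tool delta [ 3.8 -0.  -0.7]
```

View pics/s8.png

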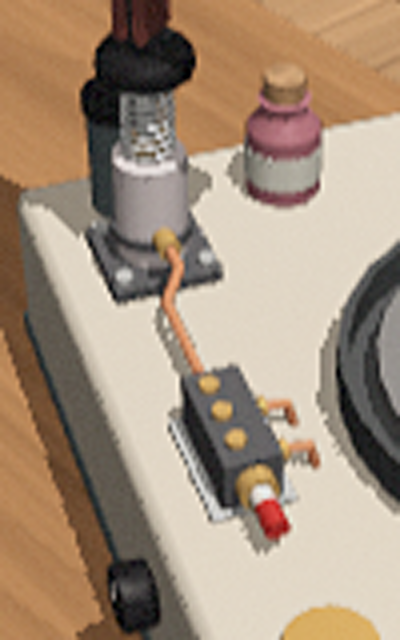

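The pin is out: red tip at side pixel (289,282), against (288.5,283) predicted for fully out, with the white root at (285,273). I'll stop pumping and retreat upward.

```bash
python3 -m jog '{"rot":[[0,0,0],[0,0,0],[0,0,0],[0,0,0],[0,0,0],[0,0,0],[0,0,0]],"slide":[[-15,0,0],[-25,0,0],[-25,0,0],[-15,0,0],[0,0,0],[0,0,0],[0,0,0]],"gripper":[-1,-1,-1,-1,-1,-1,-1]}'; python3 -c "
from h import *
delta([613.3,71.3,440]); crop('side',220,90,400,340,2.4,'s9'); t=crop('top',180,130,430,290,3,'t9')"
```

```text
time: 8.87
tool_pos: [612.5, 71.0, 522.8]
tcp_rot: [-24.2, 89.8, 177.7]
wrist_force: [0.3, 0.5, 0.8]
finger_gap: 0.6
t 8.8667 tcp [612.5  71.  522.8] F [0.3 0.5 0.8] gap 0.6
R [[-0.0027, 0.3735, -0.9276], [0.0001, -0.9276, -0.3735], [-1.0, -0.0011, 0.0025]]
tool delta [82.8  0.1 -1.1]
```

View pics/s9.png

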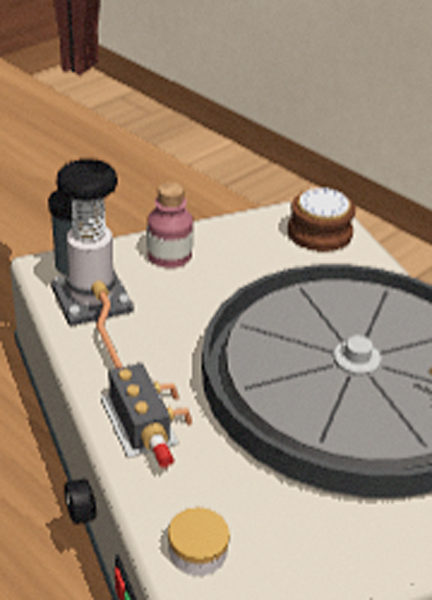

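View pics/t9.png

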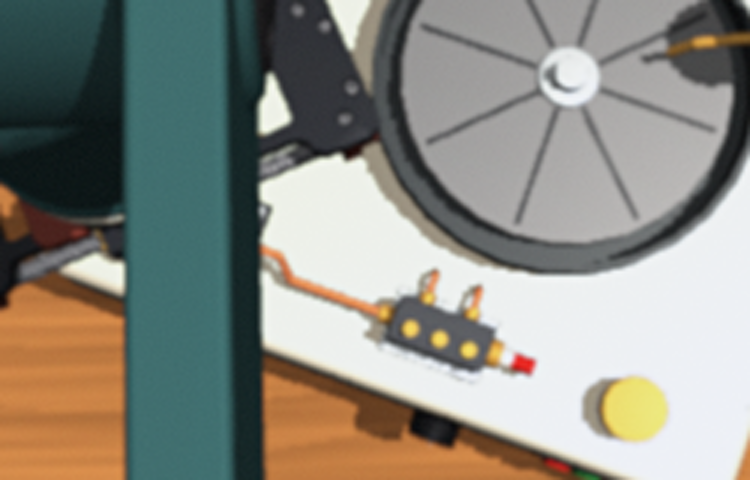

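The hand is well clear and the knob is up, at (256,163) as at the start. The pin is out with its white root showing; in the top view its tip is at (357.5,252), against (358,252.5) predicted. The jar, dial block and tin look unmoved. I'm handing in.

```bash
python3 -c "
from workcell import order
print(order.hand_in())"
```

```text
the job is handed in; nothing more can be done
None
```

The pump got five full strokes, pressed from above with the closed fingertips. Each went down to the stop (TCP about 419.7 mm, up to 35 N) and was let fully back up. The indicator pin popped out on the fifth stroke, and I stopped there and raised the hand about 80 mm clear before handing in at about 9 s.

- **Pin:** the white root shows in both views. The tip sits within about 1 pixel of where I predicted it for fully out.
- **Knob:** it is back up at its starting pixel position, and the wrist force reads about zero.
- **Jar, dial block and tin:** by eye they stand where they were. I did not measure their positions numerically.

No check failed or disagreed. In the first stroke the hand drifted about 2 mm sideways under load; I corrected that before the second stroke.

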